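# Filter change: dial to bypass, new cartridge held open end up

## Robot

A 6-joint arm with a two-finger parallel gripper is mounted at the origin on the work surface. World frame = base frame: x ahead of the robot, y to its left, z up, the work surface at z = 0. Lengths are in m, angles in rad, forces in N, time in s.
With the tool pointing down it reaches from about 0.3 to 0.775 m from the base axis. Payload 14.6 kg.
Tool frame: the origin (TCP) lies at the very end of the fingers, on their centre line; the grasp point (between the pads) lies 19 mm behind it; z points along the fingers, y is the line along which they close (so a half turn about z gives the same grasp; the last joint's range is limited). The gripper opens to 85 mm and grips with 20 to 120 N. Pads are 22 mm wide; open, the fingers measure 114 mm over their backs; the gripper's body (76 mm by 85 mm) begins 54 mm behind the grasp point. The pads swing forward as they close: fully open they stand 13 mm farther back than shut.
Start: joints at [1.205, 0.3, 1.521, -0, 1.321, -0.067], TCP at [0.162, 0.526, 0.231] pointing down, gripper open.
Joint ranges: [-3.03, 3.03], [-0.79, 2.21], [0.23, 2.52], [-1.04, 4.18], [0, 3.07], [-2.55, 2.55]. Speed limits (rad/s): [2.22, 2.22, 2.57, 3.14, 3.14, 3.14].

## Interface

Orientations are given as a unit quaternion [x, y, z, w].
In Python, from station import * gives the robot as it stands. The module is installed in compiled form; this text tells all that it offers.
- The arm moves only by the tool drive_tool, never from a script. Its argument "series" is a list that holds one entry, the list of rows, each a list of 4 numbers: the shift along the tool's x, y, z in units of 40 mm (1.0 is 40 mm), then the turn about the tool's z in units of 5 degrees (1.0 is 5 degrees). In form: [[[x, y, z, spin], ...]]. A call has 1 to 12 rows; each row shifts and turns the commanded pose from where the row before left it, along the tool's axes as they then stand; what a row does not reach is not made up. A row lasts 1/12 s, in which the tool goes at most 41.7 mm and 7.16 degrees, less where a joint would pass 70% of its speed; a pose out of reach is approached as far as the arm can. A call is refused whole if a number of a shift passes 1 or a number of a turn 1, either way. A call with a gripper value outside its range is refused whole. "claw" is the opening, from 0 (shut) to 1 (fully open), set as the call begins (left out, the last holds). The fingers move at their own pace and stop on an object; the grip force is fixed at half the most. Time passes only in rows, so rows that do not move let the fingers close. It gives the time, the measured TCP pose, the force, the opening and the grip force at its end, in the units of the state.
- state(): the state, without advancing time (a new reading comes with each control period).
- get_image(name): name is "scene" or "top"; returns the picture (480x640x3 uint8, red, green, blue); there is no depth.
- camera_info(name): a dict with "fx", "fy", "cx", "cy" (pixels), "D" ([k1, k2, p1, p2, k3] as OpenCV has them; the pictures are not rectified), "world_from_camera" (4x4, takes a point from camera to world coordinates). Camera axes: x right, y down, z forward; pixel columns grow to the right and rows downward; lengths in m; the calibration is good to about 2 mm. A picture is of the moment at which its call begins. camera_info takes no time and is no camera call.
- finish_job(): hands the job in; it is judged then, once.
Trained networks look in the newest picture that a camera, given by its name, has taken for a name from the list of things; names that differ only in an ending like _2 or _b are one class to them, and where a whole thing is asked for, a point or a joint stands for the part that bears it (a point fixed in the world has none). Each returns a list of dicts, best first, with "conf" (0 to 1); they miss things now and then, are a little off and sometimes report something else, mostly with a low value. They report only what shows in the picture. A call takes as long as a camera call. They do not tell look-alikes from the thing itself.
- spot_in(camera, thing): "box" ([left, top, right, bottom] in pixels, round what is visible of it).
- trace(camera, thing): "region" (480x640 bool, what is visible of it) and "box" ([left, top, right, bottom] in pixels, round what is visible of it).
The state is a dict: "clock": time; "qpos": joint angles; "joint_vel": joint speeds; "effort": joint torques, N m; "eef_pos": TCP position; "eef_rot": TCP orientation; "wrist_force": force on the tool from outside, world axes, zero at the start; "ft_torque": the same for the moment, N m; "width": finger opening in m; "grip_force": force on a finger pad.
Only numpy, scipy, OpenCV 4.12 (cv2) and the standard library are available. Lean on these libraries where they do the work, as an engineer would, in place of code of your own. Each camera call takes 0.05 s, during which the arm holds its last target. There are 200 camera calls.

## Task

We are changing the drinking-water filter: first turn the grey dial on top of the filter head until its red pointer is at the blue bypass mark. Then pick up the new white cartridge from the worktop, find which of its two ends has the blind hole (feel or look, it may be turned either way), and hold it with the hole facing straight up and at least 6 cm of air under it, ready to be lowered into its bowl. Finish holding it still like that in the gripper, the dial still at the mark, not set down or leaning on anything, and leave the other things on the worktop where they are.

Things in the scene. Friction and masses are not known exactly. Their poses are not given: they have to be found in the camera images.
- dial (a joint): Angle of the dial in rad, 0 to 3.0, growing clockwise seen from above. The white scale disc has a thin black tick every 0.3 rad from 0 to 3.0 and, in place of the tick at 1.80, one wide blue mark (bypass). It turns stiffly (0.06 N m) and stays where it is left.
- dial_grip (a point): On the dial's upright axis at the height to grip, 10 mm below its top. The grey dial has a skirt disc 50 mm across whose top lies 22 mm below this point, and on it a grip bar 46 mm long, 14 mm wide, 32 mm high. The point's x axis lies along the bar and turns with it; the red pointer line is on its -x half. A white scale disc, 80 mm across, lies 30 mm below this point.
- filter: Filter station, fixed: steel foot plate 150 x 160 mm, an upright plate on its +y side, a flange at 209 mm, under it the black filter head (92 mm across, from 150 to 205 mm, its bowl taken off); copper pipes come down 92 mm from the middle on its -x and +x sides. Origin on the worktop under the dial's axis. In its axes the dial's pointer at joint value q points to (-cos q, sin q).
- cartridge: New filter cartridge lying loose, axis 30 mm high: cream-white, round, 125 mm long, 58 mm across, a white cap 61 mm across, 8 mm thick on each end, 0.2 to 0.45 kg. One end is flat and closed; the other has a dark blind hole, 34 mm across, 55 mm deep, in its middle. Origin at its middle, x along its axis; feel or look for which end has the hole.
- bowl: The filter's bowl, translucent blue, standing open on the worktop, loose: 92 mm across, 152 mm high. Origin under its middle. Leave it.
- spanner: Black plastic housing spanner lying loose: ring 120 mm across, 12 mm high, with a handle reaching 227 mm from the ring's middle along its x axis. Origin under the ring's middle. Leave it.
- seal: Black rubber sealing ring lying loose, 88 mm across, 5 mm high. Origin under its middle. Leave it.
- sprayer: Amber trigger spray bottle, 72 mm across, 231 mm high, loose. Origin under its middle. Leave it.
- soap: White soap bottle, 64 mm across, 190 mm high, loose. Origin under its middle. Leave it.
- brush: Dish brush with teal head and handle end, 245 mm long along x, 40 mm high, lying loose. Origin under its middle. Leave it.
Not all that is in view belongs to the job. There is more than one size of the cartridge; the job needs the middle-sized.

How it is judged:
By the outcome, as a careful person would: the job done as asked, in the order asked, and still so for the second after the job is handed in, while the arm keeps its last pose, push and grip.
It also fails if it takes over 72 s, if anything falls off the work surface, if the arm or the gripper's body presses on something with over 40 N, if the wrist force passes 120 N, or if a joint passes its speed limit or range.

## Working session

There is one attempt and no reset: what is moved stays moved. The work goes in short steps, Python scripts to look and compute and a tool call to move; the robot and the scene stay as the last step left them, time stands still between calls to the robot, and variables do not carry over. Pictures are saved under pics/ and viewed, at most 10 in all, crops included, and the job is handed in when it is done.

Besides the shell and the picture viewer there is one more tool, called after "Request:" as name([rows], argument=value, ...), one row to a line, values as JSON. drive_tool: Moves the arm, as the interface text tells. Its arguments: {"type":"object","properties":{"series":{"type":"array"},"claw":{"type":"number"}},"required":["series"]}

```bash
mkdir -p pics; cat > h.py <<'E'
from station import *
import numpy as np, cv2
def ray(cam,uv):
    c=camera_info(cam);K=np.array([[c["fx"],0,c["cx"]],[0,c["fy"],c["cy"]],[0,0,1.]])
    p=cv2.undistortPoints(np.array(uv,float).reshape(-1,1,2),K,np.array(c["D"],float)).reshape(-1,2)
    T=np.array(c["world_from_camera"]);d=np.c_[p,np.ones(len(p))]@T[:3,:3].T
    return T[:3,3],d
def atz(cam,uv,z):
    o,d=ray(cam,uv);return o+d*((z-o[2])/d[:,2])[:,None]
def proj(cam,P):
    c=camera_info(cam);K=np.array([[c["fx"],0,c["cx"]],[0,c["fy"],c["cy"]],[0,0,1.]])
    T=np.linalg.inv(np.array(c["world_from_camera"]))
    return cv2.projectPoints(np.array(P,float).reshape(-1,1,3),cv2.Rodrigues(T[:3,:3])[0],T[:3,3],K,np.array(c["D"],float))[0].reshape(-1,2)
def save(n,im): cv2.imwrite("pics/"+n,im[:,:,::-1])
E
python3 - <<'E'
from h import *
for c in("scene","top"):
    save(c+"0.png",get_image(c)); print(c,np.round(camera_info(c)["world_from_camera"],3).tolist())
    for t in("cartridge","dial","filter","bowl"):
        print(t,[(np.round(d["box"]).tolist(),round(d["conf"],2)) for d in spot_in(c,t)][:5])
print(state())
E
```

```text
scene [[-0.613, 0.487, -0.622, 1.277], [0.79, 0.389, -0.474, 0.556], [0.011, -0.782, -0.624, 0.938], [0.0, 0.0, 0.0, 1.0]]
cartridge [([267.0, 170.0, 299.0, 224.0], 0.98), ([204.0, 230.0, 234.0, 245.0], 0.75), ([264.0, 225.0, 297.0, 270.0], 0.72)]
dial [([440.0, 281.0, 466.0, 308.0], 0.91)]
filter [([385.0, 274.0, 501.0, 408.0], 0.89)]
bowl [([275.0, 310.0, 322.0, 389.0], 0.68), ([266.0, 227.0, 297.0, 270.0], 0.63), ([438.0, 279.0, 467.0, 313.0], 0.19)]
top [[-0.088, -0.97, 0.227, 0.252], [-0.996, 0.086, -0.019, 0.004], [-0.001, -0.228, -0.974, 1.335], [0.0, 0.0, 0.0, 1.0]]
cartridge [([369.0, 245.0, 419.0, 286.0], 0.86), ([424.0, 300.0, 499.0, 367.0], 0.65), ([438.0, 216.0, 466.0, 252.0], 0.61)]
dial [([166.0, 225.0, 187.0, 249.0], 0.69)]
filter [([144.0, 205.0, 230.0, 297.0], 0.89), ([253.0, 136.0, 291.0, 190.0], 0.47)]
bowl [([254.0, 137.0, 288.0, 188.0], 0.59)]
{'clock': 0.5, 'qpos': array([ 1.20537935e+00,  2.99946983e-01,  1.52104990e+00, -4.49072660e-05,
        1.32068656e+00, -6.66007523e-02]), 'joint_vel': array([0.00090025, 0.00086865, 0.00028129, 0.00179377, 0.00023264,
       0.00011478]), 'effort': array([ 4.05757346e-04, -5.43022764e+01, -3.61801457e+01, -1.08244762e-05,
        7.06027949e-04, -2.08883620e-05]), 'eef_pos': array([0.16191801, 0.52559843, 0.23123367]), 'eef_rot': array([ 1.48847366e-01,  9.88860182e-01, -4.90022578e-05,  1.15196522e-05]), 'wrist_force': array([-0.73701555, -0.25856334,  0.48134237]), 'ft_torque': array([-0.01825619, -0.00618047,  0.00127425]), 'grip_force': 0.0, 'width': 0.08500763501593323}
```

View pics/scene0.png

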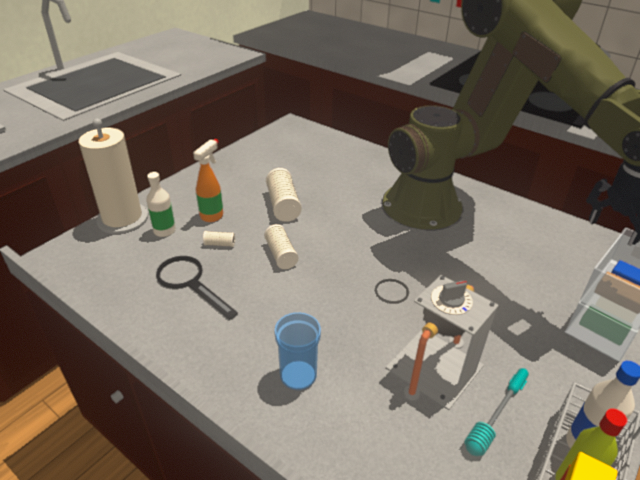

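View pics/top0.png

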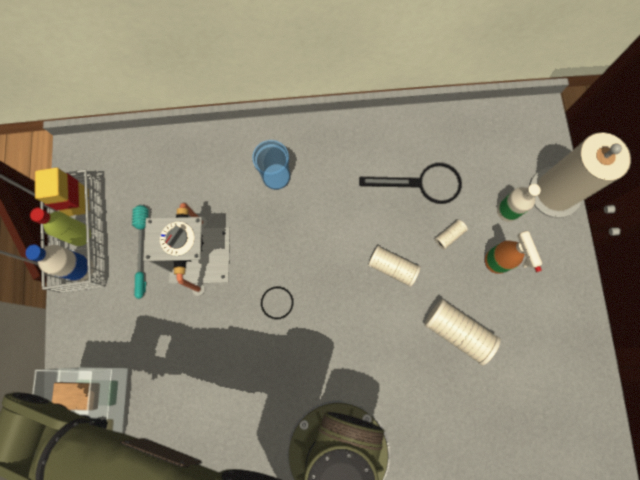

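The top view shows the filter at about (175,240) and three cartridges. The middle-sized one is at (395,265) in top and (281,247) in scene. Next I'll enlarge both.

```bash
python3 - <<'E'
from h import *
t=get_image("top");s=get_image("scene")
f=lambda im,x,y,w,h:cv2.resize(im[y:y+h,x:x+w],(400,300),interpolation=cv2.INTER_CUBIC)
save("m1.png",np.vstack([np.hstack([f(t,145,215,64,48),f(s,418,272,64,48)]),np.hstack([f(t,355,235,80,60),f(s,240,218,80,60)])]))
for c in("top","scene"):
  for d in trace(c,"cartridge"):
    r=d["region"];m=cv2.minAreaRect(np.argwhere(r)[:,::-1].astype(np.float32));print(c,round(d["conf"],2),r.sum(),np.round(d["box"]),np.round(m[0],1),np.round(m[1],1),m[2], np.round(atz(c,cv2.boxPoints(m),0.03)[:,:2],3).tolist(),np.round(atz(c,[m[0]],0.04),3))
E
```

```text
top 0.93 1101 [368. 246. 422. 286.] [393.9 266.3] [49.4 23.3] 25.769330978393555 [[0.462, -0.117], [0.516, -0.15], [0.448, -0.26], [0.396, -0.226]] [[ 0.454 -0.187  0.04 ]]
top 0.92 399 [436. 217. 464. 250.] [450.3 234.1] [13.1 31.5] 50.194427490234375 [[0.518, -0.304], [0.568, -0.376], [0.538, -0.395], [0.489, -0.322]] [[ 0.526 -0.346  0.04 ]]
top 0.83 2370 [425. 298. 499. 364.] [462.2 332.1] [76.1 32.9] 34.04593276977539 [[0.299, -0.241], [0.364, -0.298], [0.24, -0.445], [0.178, -0.387]] [[ 0.269 -0.341  0.04 ]]
scene 0.87 978 [264. 226. 297. 270.] [280.5 246.5] [47.  22.8] 63.43495178222656 [[0.439, -0.282], [0.366, -0.268], [0.472, -0.104], [0.535, -0.12]] [[ 0.465 -0.181  0.04 ]]
scene 0.82 1362 [265. 166. 299. 226.] [282.2 194.6] [54.4 28.5] 71.56504821777344 [[0.21, -0.49], [0.11, -0.459], [0.305, -0.228], [0.387, -0.261]] [[ 0.271 -0.342  0.04 ]]
```

View pics/m1.png

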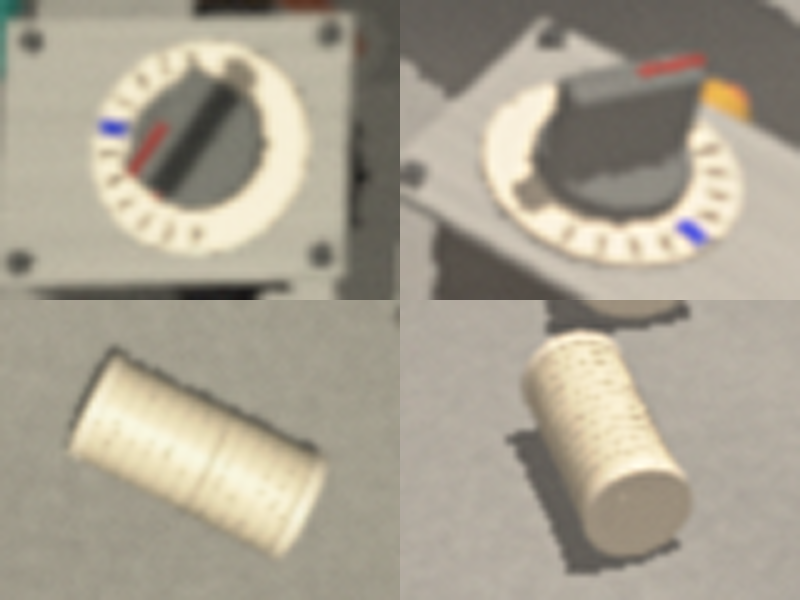

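The near end in the scene view (+x/+y, crop (640,510)) is plain, so the hole is at the far end, towards −y. The dial pointer is at about 0.6–0.7 rad and the blue mark is on its left. Now for the exact geometry.

```bash
python3 - <<'E'
from h import *
t=get_image("top");s=get_image("scene")
# triangulate disc centre
(o1,d1),(o2,d2)=ray("top",[[177.2,238.5]]),ray("scene",[[452.1,299.0]])
A=np.c_[d1[0],-d2[0]];k=np.linalg.lstsq(A,o2-o1,rcond=None)[0];P,Q=o1+k[0]*d1[0],o2+k[1]*d2[0];print("disc tri",P,Q)
z=.5*(P+Q)[2]
i=t.astype(int);R,G,B=i[...,0],i[...,1],i[...,2]
m=np.zeros(R.shape,bool);m[215:263,145:209]=1
blue=np.argwhere(m&(B-R>40))[:,::-1];red=np.argwhere(m&(R-G>50)&(R-B>40))[:,::-1]
for nm,p in(("blue",blue),("red",red)): print(nm,len(p),p.mean(0))
red=red[(abs(red-[168,240])<9).all(1)]
for z in(.205,.212,.22):
    c=atz("top",[[177.2,238.5]],z)[0];e=atz("top",[[160,238],[194.5,239]],z);b=atz("top",[blue.mean(0)],z)[0]-c
    r=atz("top",red,z+.04)[:,:2];u=np.linalg.svd(r-r.mean(0))[2][0]; 
    u*=np.sign(u@(r.mean(0)-c[:2]))
    ab=np.arctan2(b[1],b[0]);ar=np.arctan2(u[1],u[0]);rc=r.mean(0)-c[:2]
    print(z,c,"diam",np.linalg.norm(e[0]-e[1]),"blue r",np.hypot(*b[:2]),"angB",ab,"angR",ar,np.arctan2(rc[1],rc[0]),np.hypot(*rc),"q",1.8-(ar-ab))
E
```

```text
disc tri [0.53495813 0.32659316 0.2121925 ] [0.53449478 0.32757428 0.21235796]
blue 15 [156.8 228.6]
red 14 [168.14285714 238.28571429]
0.205 [0.53677072 0.3286622  0.205     ] diam 0.08086295246053764 blue r 0.054975375213000575 angB 1.0377870740090278 angR 2.5471186949488005 2.291721832088432 0.011778795214057726 q 0.29066837906022736
0.212 [0.53500665 0.32664854 0.212     ] diam 0.08036208170233014 blue r 0.05463485391087389 angB 1.0377870740090291 angR 2.547118694948803 2.3000530320260952 0.011690787576840818 q 0.290668379060226
0.22 [0.53299056 0.3243472  0.22      ] diam 0.07978965797866454 blue r 0.05424568670844336 angB 1.0377870740090285 angR 2.5471186949488014 2.309728524638325 0.011591217143111907 q 0.29066837906022713
```

```bash
python3 - <<'E'
from h import *
z=.212;ang=lambda v:np.arctan2(v[1],v[0])
c=np.array([.535,.327])
for cam,x0,y0 in(("top",145,215),("scene",418,272)):
    i=get_image(cam).astype(int)[y0:y0+48,x0:x0+64];R,G,B=i[...,0],i[...,1],i[...,2]
    w=np.clip(B-np.maximum(R,G)-25,0,None);w[:, :12 if cam=="top" else 0]=0;yy,xx=np.mgrid[:48,:64]
    pb=[(w*xx).sum()/w.sum()+x0,(w*yy).sum()/w.sum()+y0];b=atz(cam,[pb],z)[0,:2]-c
    ys,xs=np.nonzero((R-np.maximum(G,B)>35)&(abs(R-130)<125)&(G<120)&(B<120));k=(abs(xs-(22.5 if cam=="top" else 43))<8)&(abs(ys-(23.5 if cam=="top" else 11))<8)
    r=atz(cam,np.c_[xs[k]+x0,ys[k]+y0],z+.04)[:,:2];u=np.linalg.svd(r-r.mean(0))[2][0];m=r.mean(0)-c;u*=np.sign(u@m)
    print(cam,pb,"blue",b,np.hypot(*b),ang(b),"red",k.sum(),m,np.hypot(*m),ang(m),ang(u))
e=atz("top",[[182.6,228.6],[171.4,245.4]],z+.04);print("dark edge",ang(e[1]-e[0]))
e=atz("scene",[[418+640*.16-64,272+72*.16],[418+705*.16-64,272+60*.16]],z+.04);print("scene red",e[:,:2]-c,ang(e[1]-e[0]))
E
```

```text
top [np.float64(162.55188679245282), np.float64(234.98820754716982)] blue [0.0113493  0.03348641] 0.035357408804362514 1.24402399769849 red 20 [-0.00729604  0.00778185] 0.010667209196863038 2.323985748631408 2.515061675602677
scene [np.float64(464.2651296829971), np.float64(308.5936599423631)] blue [0.00823305 0.03069314] 0.03177816729933306 1.3087280080703234 red 26 [-0.01247335  0.00591335] 0.013804065967814777 2.698896594877222 2.517649409524042
dark edge 2.5212390414354577
scene red [[-0.00310393  0.00071567]
 [-0.02052413  0.01412801]] 2.485457618686011
```

Request:
drive_tool([
  [[-0.8, -0.16, -0.4, 0], [-0.8, -0.16, -0.4, 0], [-0.8, -0.16, -0.4, 0], [-0.8, -0.16, -0.4, 0], [-0.8, -0.16, -0.4, 0], [-0.8, -0.16, -0.4, 0], [-0.8, -0.16, 0, 0], [-0.8, -0.16, 0, 0], [-0.8, -0.16, 0, 0], [-0.8, -0.16, 0, 0], [-0.8, -0.16, 0, 0], [-0.8, -0.16, 0, 0]],
], claw=1)

```text
clock: 1.9
eef_pos: [0.5076, 0.3381, 0.3273]
eef_rot: [0.149, 0.989, 0.0, 0.0]
wrist_force: [0.0, 0.6, 0.0]
width: 0.0855
grip_force: 0.0
```

Request:
drive_tool([
  [[0, 0, 0, 0.94], [0, 0, 0, 0.94], [0, 0, 0, 0.94], [0, 0, 0, 0.94], [0, 0, 0, 0]],
], claw=0.6)

```text
clock: 2.32
eef_pos: [0.5064, 0.3391, 0.3272]
eef_rot: [0.31, 0.951, -0.0, -0.0]
wrist_force: [0.4, 0.6, 0.3]
width: 0.0513
grip_force: 0.0
```

```bash
cat >> h.py <<'E'
from scipy.spatial.transform import Rotation as Ro
def go(x,y,z,ang=None):
    "print units needed to reach the target from the present measured pose; ang = tool x heading"
    s=state();R=Ro.from_quat(s["eef_rot"]).as_matrix();d=R.T@(np.array([x,y,z])-s["eef_pos"])/.04
    a=np.arctan2(R[1,0],R[0,0]);print("t",s["clock"],"pos",np.round(s["eef_pos"],4),"ang",round(a,3),"tilt",np.round(R[:,2],3),"units",np.round(d,2),"spin",None if ang is None else round(np.degrees((a-ang+np.pi)%(2*np.pi)-np.pi)/5,2),"F",np.round(s["wrist_force"],1),"w",round(s["width"],4),"g",round(float(s["grip_force"]),1))
E
python3 -c "
from h import *
go(.535,.327,.226,2.515)"
```

```text
t 2.3167 pos [0.5064 0.3391 0.3272] ang 2.511 tilt [-0. -0. -1.] units [-0.76  0.18  2.53] spin -0.05 F [0.4 0.6 0.3] w 0.0513 g 0.0
```

Request:
drive_tool([
  [[-0.38, 0.09, 0, 0], [-0.38, 0.09, 0, 0], [0, 0, 0.5, 0], [0, 0, 0.5, 0], [0, 0, 0.5, 0], [0, 0, 0.5, 0], [0, 0, 0.5, 0], [0, 0, 0, 0]],
])

```text
clock: 2.98
eef_pos: [0.534, 0.3266, 0.2231]
eef_rot: [0.307, 0.952, -0.002, -0.002]
wrist_force: [-0.8, 0.4, -1.3]
width: 0.0513
grip_force: 0.0
```

Request:
drive_tool([
  [[0, 0, 0, 0], [0, 0, 0, 0], [0, 0, 0, 0], [0, 0, 0, 0], [0, 0, 0, 0], [0, 0, 0, 0]],
], claw=0)

```text
clock: 3.48
eef_pos: [0.5352, 0.3269, 0.2292]
eef_rot: [0.308, 0.951, 0.0, 0.001]
wrist_force: [-4.3, -3.8, 5.6]
width: 0.0134
grip_force: 59.4
```

```bash
python3 -c "
from h import *
go(.535,.327,.226,1.27);print(state()['ft_torque'])"
```

```text
t 3.4833 pos [0.5352 0.3269 0.2292] ang 2.515 tilt [ 0.001  0.    -1.   ] units [ 0.01 -0.    0.08] spin 14.27 F [-4.3 -3.8  5.6] w 0.0134 g 59.4
[-0.72187862  0.71403949 -0.02803877]
```

Request:
drive_tool([
  [[0, 0, -0.05, 0], [0, 0, 0, 0.9], [0, 0, 0, 0.9], [0, 0, 0, 0.9], [0, 0, 0, 0.9], [0, 0, 0, 0.9], [0, 0, 0, 0.9], [0, 0, 0, 0.9], [0, 0, 0, 0.9], [0, 0, 0, 0.9], [0, 0, 0, 0.9], [0, 0, 0, 0.9]],
])

```text
clock: 4.48
eef_pos: [0.5352, 0.3268, 0.2293]
eef_rot: [0.68, 0.734, -0.0, 0.0]
wrist_force: [-0.5, -2.3, -5.6]
width: 0.0128
grip_force: 60.5
```

Request:
drive_tool([
  [[0, 0, 0, 0.9], [0, 0, 0, 0.9], [0, 0, 0, 0.9], [0, 0, 0, 0.9], [0, 0, 0, 0.8], [0, 0, 0, 0], [0, 0, 0, 0], [0, 0, 0, 0]],
])

```text
clock: 5.15
eef_pos: [0.5352, 0.3269, 0.2294]
eef_rot: [0.805, 0.593, -0.0, 0.0]
wrist_force: [-0.2, -4.9, -5.1]
width: 0.0127
grip_force: 60.6
```

```bash
python3 -c "
from h import *
go(.535,.327,.226,1.27);print(state()['ft_torque'])"
```

```text
t 5.15 pos [0.5352 0.3269 0.2294] ang 1.269 tilt [-0.    -0.001 -1.   ] units [ 0.   -0.01  0.08] spin -0.01 F [-0.2 -4.9 -5.1] w 0.0127 g 60.6
[-0.95428741 -0.11915721 -0.04229943]
```

Request:
drive_tool([
  [[0, 0, 0, 0], [0, 0, 0, 0], [0, 0, 0, 0], [0, 0, 0, 0]],
], claw=0.6)

```text
clock: 5.48
eef_pos: [0.5352, 0.3275, 0.2298]
eef_rot: [0.806, 0.592, 0.001, -0.0]
wrist_force: [0.1, -0.4, 0.4]
width: 0.0514
grip_force: 0.0
```

Request:
drive_tool([
  [[0, 0, -1, 0], [0, 0, -1, 0], [0, 0, -1, 0], [0.9, 0, 0, 0], [0.9, 0, 0, 0], [0.9, 0, 0, 0], [0.9, 0, 0, 0], [0.9, 0, 0, 0], [0.9, 0, 0, 0], [0, 0, 0, 0]],
])

```text
clock: 6.32
eef_pos: [0.589, 0.5113, 0.3419]
eef_rot: [0.805, 0.593, 0.0, -0.0]
wrist_force: [0.6, 0.0, -2.5]
width: 0.0512
grip_force: 0.0
```

```bash
python3 - <<'E'
from h import *
t=get_image("top");s=get_image("scene")
f=lambda im,x,y,w,h:cv2.resize(im[y:y+h,x:x+w],(400,300),interpolation=cv2.INTER_CUBIC)
save("m2.png",np.hstack([f(t,145,215,64,48),f(s,418,272,64,48)]))
z=.212;c=np.array([.535,.327]);ang=lambda v:np.arctan2(v[1],v[0])
for cam,x0,y0,i in(("top",145,215,t),("scene",418,272,s)):
    i=i.astype(int)[y0:y0+48,x0:x0+64];R,G,B=i[...,0],i[...,1],i[...,2]
    ys,xs=np.nonzero((R-np.maximum(G,B)>35)&(G<120)&(B<120))
    r=atz(cam,np.c_[xs+x0,ys+y0],z+.04)[:,:2];k=np.hypot(*(r-c).T)<.035;r=r[k]
    u=np.linalg.svd(r-r.mean(0))[2][0];m=r.mean(0)-c;u*=np.sign(u@m);print(cam,len(r),m,ang(m),ang(u))
E
```

```text
top 10 [0.00538082 0.01251833] 1.1648375362265257 1.2197477433402588
scene 4 [0.0026856 0.0109963] 1.3312578778055142 1.240502620860793
```

View pics/m2.png

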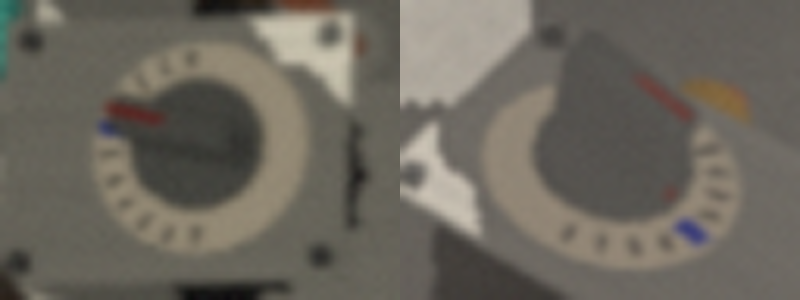

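```bash
python3 - <<'E'
from h import *
from scipy.optimize import least_squares as ls
ang=lambda v:np.arctan2(v[1],v[0])
def dark(cam,x0,y0,T):
    g=get_image(cam)[y0:y0+48,x0:x0+64].astype(np.uint8);G=cv2.cvtColor(g,cv2.COLOR_RGB2GRAY)
    return G
# unwrap the scale ring in polar form, by world angle
z=.212
for cam in("top","scene"):
    im=cv2.cvtColor(get_image(cam),cv2.COLOR_RGB2GRAY).astype(np.float32);col=get_image(cam).astype(np.float32)
    # refine centre: fit ring outer edge
    th=np.arange(0,2*np.pi,.02);rr=np.arange(.03,.05,.0005)
    def samp(c,r,th,a=im):
        P=np.stack([c[0]+r*np.cos(th),c[1]+r*np.sin(th),np.full(th.shape,z)],-1).reshape(-1,3)
        q=proj(cam,P).astype(np.float32);return cv2.remap(a,q[:,:1].copy(),q[:,1:].copy(),cv2.INTER_CUBIC)
    best=max(((samp(c,.0375,th[60:220] if 0 else th).mean()-samp(c,.0425,th).mean(),c) for x in np.arange(-.005,.0051,.001) for y in np.arange(-.005,.0051,.001) for c in[(.535+x,.327+y)]),key=lambda v:v[0])
    c=best[1];t=np.arange(-.4,3.6,.01)
    v=np.mean([samp(c,r,t)[:,0] for r in(.033,.035,.037)],0);b=np.mean([samp(c,r,t,col).reshape(-1,3) for r in(.033,.035,.037)],0)
    w=np.clip(b[:,2]-np.maximum(b[:,0],b[:,1]),0,None)
    hp=v-cv2.GaussianBlur(v.reshape(1,-1),(0,0),20)[0]
    sc=[(np.mean([np.interp(np.pi-q+p,t,hp) for q in np.arange(0,3.01,.3)]),p) for p in np.arange(-.2,.2,.005)]
    psi=min(sc);print(cam,c,"blue ang",(w*t).sum()/w.sum(),"psi",psi,"->blue",np.pi-1.8+psi[1],[ (round(p,3)) for s,p in sorted(sc)[:5]])
print(atz("scene",[[461.2,302.7]],.22),atz("scene",[[461.2,302.7]],.23))
E
```

```text
top (np.float64(0.536), np.float64(0.329)) blue ang 1.2773276760025243 psi (np.float64(-12.718536979430462), np.float64(-0.0749999999999999)) ->blue 1.2665926535897931 [np.float64(-0.075), np.float64(-0.08), np.float64(-0.07), np.float64(-0.085), np.float64(-0.065)]
scene (np.float64(0.536), np.float64(0.327)) blue ang 1.3276304338700036 psi (np.float64(-5.8106458052812435), np.float64(-0.014999999999999847)) ->blue 1.3265926535897932 [np.float64(-0.015), np.float64(-0.01), np.float64(-0.02), np.float64(-0.005), np.float64(-0.025)]
[[0.54054407 0.34835335 0.22      ]] [[0.55080296 0.35124411 0.23      ]]
```

The red pointer line now points at the blue mark; the red tip at scene crop (670,192) is in line with the mark at (690,232). Tool heading was 1.269 and the fitted mark is at about 1.27. Next I'll fit the cartridge pose.

```bash
python3 - <<'E'
from h import *
from scipy.optimize import minimize
M={}
for c,b in(("top",[369,245,420,286]),("scene",[264,226,297,270])):
    get_image(c);M[c]=min(trace(c,"cartridge"),key=lambda d:np.abs(np.array(d["box"])-b).sum());print(c,M[c]["box"])
def sil(c,p):
    th=np.linspace(0,2*np.pi,24);L=.0625;pts=[]
    u=np.array([np.cos(p[2]),np.sin(p[2]),0]);n=np.array([-u[1],u[0],0])
    for s in(-L,L): pts+= [np.array([p[0],p[1],.0305])+s*u+.03*(np.cos(a)*n+np.sin(a)*np.array([0,0,1])) for a in th]
    h=cv2.convexHull(proj(c,pts).astype(np.float32));im=np.zeros((480,640),np.uint8);cv2.fillConvexPoly(im,np.round(h*16).astype(np.int32),1,shift=4);return im>0
def cost(p): return -sum((sil(c,p)&M[c]["region"]).sum()/(sil(c,p)|M[c]["region"]).sum() for c in M)
r=min((minimize(cost,[.455,-.185,a],method="Nelder-Mead",options=dict(initial_simplex=np.array([[.455,-.185,a],[.47,-.185,a],[.455,-.17,a],[.455,-.185,a+.1]]))) for a in(.9,1.05,1.2)),key=lambda r:r.fun)
print(r.x,r.fun,[ (c,(sil(c,r.x)&M[c]["region"]).sum()/(sil(c,r.x)|M[c]["region"]).sum()) for c in M])
u=np.array([np.cos(r.x[2]),np.sin(r.x[2])])
for s in(-.0625,-.042,.0625): print(s,r.x[:2]+s*u)
i=get_image("scene")
for s in(-.0625,.0625): print(proj("scene",[*(r.x[:2]+s*u),.03]))
p=proj("scene",[*(r.x[:2]+.0625*u),.0305])[0].round().astype(int);print(i[p[1]-8:p[1]+9:2,p[0]-8:p[0]+9:2].sum(2)//3)
go(*(r.x[:2]-.042*u),.2,r.x[2])
E
```

```text
top [369.0, 244.8, 422.0, 285.5]
scene [265.5, 224.6, 298.3, 269.7]
[ 0.45726192 -0.18823556  1.01013165] -1.835914708669319 [('top', np.float64(0.9577221742881795)), ('scene', np.float64(0.8781925343811395))]
-0.0625 [ 0.42402759 -0.24116692]
-0.042 [ 0.43492845 -0.22380543]
0.0625 [ 0.49049625 -0.13530419]
[[273.97215501 233.64046668]]
[[287.49033156 261.19337393]]
[[197 219 207 157 137 135 136 138 164]
 [191 160 136 135 137 135 137 138 137]
 [152 139 141 142 141 141 141 140 140]
 [139 140 140 141 141 140 140 141 140]
 [141 137 140 141 140 141 142 141 140]
 [141 138 142 140 141 141 143 142 144]
 [141 143 140 141 143 142 141 136 151]
 [122 140 141 142 142 137 118  97 123]
 [ 94  99 106 105  99 110 154 162 172]]
t 6.8667 pos [0.5892 0.5067 0.3479] ang 1.266 tilt [ 0.004  0.003 -1.   ] units [-18.6    1.78   3.62] spin 2.94 F [-0.   0.1 -0.5] w 0.0513 g 0.0
```

Request:
drive_tool([
  [[-1, 0.08, 0, 0], [-1, 0.08, 0, 0], [-1, 0.08, 0, 0], [-1, 0.08, 0, 0], [-1, 0.08, 0, 0], [-1, 0.08, 0, 0], [-1, 0.08, 0, 0], [-1, 0.08, 0, 0], [-1, 0.08, 0, 0], [-1, 0.08, 0, 0], [-1, 0.08, 0, 0], [-1, 0.08, 0, 0]],
], claw=1)

```text
clock: 7.87
eef_pos: [0.4917, 0.0714, 0.3475]
eef_rot: [0.806, 0.592, 0.003, 0.0]
wrist_force: [0.6, -1.1, -0.2]
width: 0.0852
grip_force: 0.0
```

Request:
drive_tool([
  [[-1, 0.08, 0, 0], [-1, 0.08, 0, 0], [-1, 0.08, 0, 0], [-1, 0.08, 0.8, 0], [-1, 0.08, 0.8, 0], [-1, 0.08, 0.8, 0], [-0.5, 0, 0.8, 0], [0, 0, 0, 0.98], [0, 0, 0, 0.98], [0, 0, 0, 0.98], [0, 0, 0, 0]],
])

```text
clock: 8.78
eef_pos: [0.4384, -0.1584, 0.2365]
eef_rot: [0.876, 0.482, 0.002, -0.0]
wrist_force: [-0.1, -1.1, -0.2]
width: 0.0852
grip_force: 0.0
```

```bash
python3 -c "
from h import *
go(.4211,-.2458,.011,1.010)"
```

```text
t 8.7833 pos [ 0.4384 -0.1584  0.2365] ang 1.006 tilt [ 0.004  0.003 -1.   ] units [-2.1   0.79  5.63] spin -0.05 F [-0.1 -1.1 -0.2] w 0.0852 g 0.0
```

Request:
drive_tool([
  [[-0.7, 0.26, 0, 0], [-0.7, 0.26, 0, 0], [-0.7, 0.27, 0, 0], [0, 0, 0.8, 0], [0, 0, 0.8, 0], [0, 0, 0.8, 0], [0, 0, 0.8, 0], [0, 0, 0, 0]],
])

```text
clock: 9.45
eef_pos: [0.4189, -0.2443, 0.1033]
eef_rot: [0.874, 0.485, 0.0, -0.004]
wrist_force: [-0.0, 1.1, -1.5]
width: 0.0853
grip_force: 0.0
```

```bash
python3 -c "
from h import *
go(.4211,-.2458,.011,1.010)"
```

```text
t 9.45 pos [ 0.4189 -0.2443  0.1033] ang 1.013 tilt [-0.003  0.007 -1.   ] units [-0.01  0.08  2.31] spin 0.03 F [-0.   1.1 -1.5] w 0.0853 g 0.0
```

Request:
drive_tool([
  [[0, 0.06, 0.6, 0], [0, 0, 0.6, 0], [0, 0, 0.6, 0], [0, 0, 0.5, 0], [0, 0, 0, 0], [0, 0, 0, 0]],
])

```text
clock: 9.95
eef_pos: [0.424, -0.2471, 0.0173]
eef_rot: [0.875, 0.485, 0.002, -0.0]
wrist_force: [0.4, 0.6, 0.1]
width: 0.0857
grip_force: 0.0
```

Request:
drive_tool([
  [[0, 0, 0, 0], [0, 0, 0, 0], [0, 0, 0, 0], [0, 0, 0, 0], [0, 0, 0, 0], [0, 0, 0, 0]],
], claw=0.6)

```text
clock: 10.45
eef_pos: [0.4243, -0.2473, 0.0187]
eef_rot: [0.875, 0.484, 0.003, 0.001]
wrist_force: [-7.9, 4.5, 22.9]
width: 0.0584
grip_force: 58.9
```

```bash
python3 - <<'E'
from h import *
go(.4211,-.2458,.011,1.010)
f=lambda im,x,y,w,h:cv2.resize(im[y:y+h,x:x+w],(400,300),interpolation=cv2.INTER_CUBIC)
save("m3.png",np.hstack([f(get_image("top"),345,225,112,84),f(get_image("scene"),225,175,112,84)]))
E
```

```text
t 10.45 pos [ 0.4243 -0.2473  0.0187] ang 1.011 tilt [ 0.005  0.002 -1.   ] units [-0.01 -0.09  0.19] spin 0.01 F [-7.9  4.5 22.9] w 0.0584 g 58.9
```

View pics/m3.png

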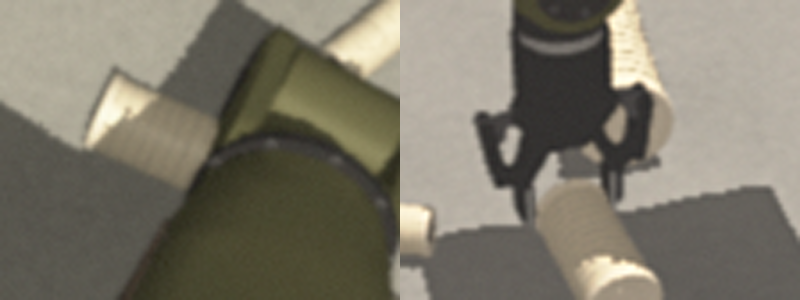

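Gripped across the cap, but the 23 N of upward force shows the pads sit above the axis. I'll open and regrip lower.

Request:
drive_tool([
  [[0, 0, 0, 0], [0, 0, 0, 0], [0, 0, 0, 0], [0, 0, 0.1, 0], [0, 0, 0.1, 0], [0, 0, 0.05, 0], [0, 0, 0, 0]],
], claw=1)

```text
clock: 11.13
eef_pos: [0.4233, -0.2466, 0.0053]
eef_rot: [0.875, 0.484, 0.002, -0.001]
wrist_force: [-0.6, 0.6, 0.1]
width: 0.0858
grip_force: 0.0
```

Request:
drive_tool([
  [[0, 0, 0, 0], [0, 0, 0, 0], [0, 0, 0, 0], [0, 0, 0, 0], [0, 0, 0, 0], [0, 0, 0, 0]],
], claw=0.6)

```text
clock: 11.63
eef_pos: [0.4238, -0.2469, 0.0068]
eef_rot: [0.875, 0.484, 0.002, -0.0]
wrist_force: [-4.4, 2.4, 11.9]
width: 0.0588
grip_force: 61.5
```

Request:
drive_tool([
  [[0, 0, -0.3, 0], [0, 0, -0.3, 0], [0, 0, -0.3, 0], [0, 0, -0.3, 0], [0, 0, -0.3, 0], [0, 0, -0.3, 0], [0, 0, 0, 0], [0, 0, 0, 0]],
])

```text
clock: 12.3
eef_pos: [0.4234, -0.2471, 0.0781]
eef_rot: [0.875, 0.484, 0.002, -0.0]
wrist_force: [-1.0, -0.7, -4.5]
width: 0.0583
grip_force: 64.9
```

```bash
python3 - <<'E'
from h import *
go(.4211,-.2458,.011,1.010);print(state()["ft_torque"])
f=lambda im,x,y,w,h:cv2.resize(im[y:y+h,x:x+w],(400,300),interpolation=cv2.INTER_CUBIC)
save("m4.png",np.hstack([f(get_image("top"),345,225,112,84),f(get_image("scene"),225,175,112,84)]))
E
```

```text
t 12.3 pos [ 0.4234 -0.2471  0.0781] ang 1.01 tilt [ 0.004  0.002 -1.   ] units [-0.01 -0.07  1.68] spin 0.0 F [-1.  -0.7 -4.5] w 0.0583 g 64.9
[-0.21060864  0.15018747  0.01037731]
```

View pics/m4.png

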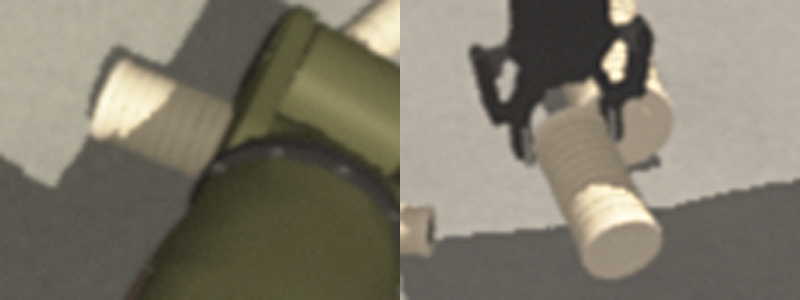

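Request:
drive_tool([
  [[0, 0, 0.5, 0], [0, 0, 0.5, 0], [0, 0, 0, 0], [0, 0, 0, 0]],
], claw=0.67)

```text
clock: 12.73
eef_pos: [0.4229, -0.2465, 0.0371]
eef_rot: [0.875, 0.484, 0.002, -0.002]
wrist_force: [1.2, 0.5, -3.5]
width: 0.0584
grip_force: 64.8
```

Request:
drive_tool([
  [[0, 0, 0, 0], [0, 0, 0, 0], [0, 0, 0, 0]],
], claw=0.68)

```text
clock: 12.98
eef_pos: [0.4239, -0.2472, 0.0389]
eef_rot: [0.875, 0.484, 0.003, 0.0]
wrist_force: [0.6, -0.2, -3.5]
width: 0.0585
grip_force: 64.8
```

Request:
drive_tool([
  [[0, 0, -1, 0], [0, 0, -1, 0], [0, 0, -1, 0], [0, 0, 1, 0], [0, 0, -1, 0], [0, 0, -1, 0], [0, 0, 1, 0], [0, 0, -1, 0], [0, 0, 1, 0], [0, 0, -1, 0], [0, 0, 0, 0], [0, 0, 0, 0]],
], claw=0.6)

```text
clock: 13.98
eef_pos: [0.4236, -0.2478, 0.1998]
eef_rot: [0.875, 0.484, 0.003, 0.001]
wrist_force: [-0.0, -0.2, -3.0]
width: 0.0581
grip_force: 69.4
```

```bash
python3 - <<'E'
from h import *
s=state();go(.4211,-.2458,.011,1.010);print(s["ft_torque"])
get_image("scene");d=trace("scene","cartridge")
print([(round(x["conf"],2),np.round(x["box"]).tolist()) for x in d])
E
```

```text
t 13.9833 pos [ 0.4236 -0.2478  0.1998] ang 1.01 tilt [ 0.006  0.001 -1.   ] units [-0.01 -0.1   4.72] spin 0.0 F [-0.  -0.2 -3. ] w 0.0581 g 69.4
[-0.04429782 -0.02884865 -0.00712239]
[(0.93, [260.0, 168.0, 284.0, 221.0]), (0.8, [202.0, 233.0, 236.0, 246.0]), (0.68, [283.0, 173.0, 297.0, 224.0]), (0.58, [277.0, 311.0, 322.0, 390.0])]
```

The wrist torque fell to nearly zero, so the cartridge has swung down to hang. Checking the picture.

```bash
python3 - <<'E'
from h import *
f=lambda im,x,y,w,h:cv2.resize(im[y:y+h,x:x+w],(400,300),interpolation=cv2.INTER_CUBIC)
save("m5.png",np.hstack([f(get_image("top"),345,225,112,84),f(get_image("scene"),215,145,112,84)]))
E
```

```text
(no output)
```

View pics/m5.png

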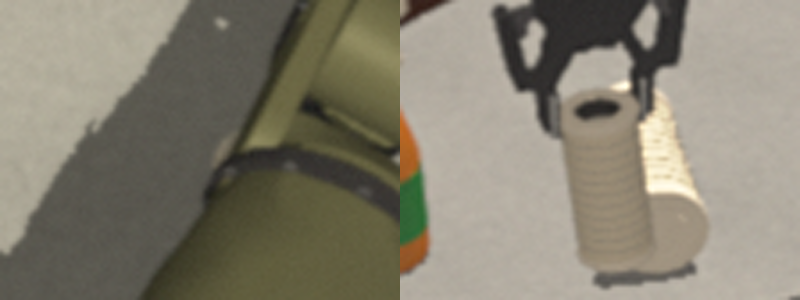

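The hole faces up in the picture (dark opening at (600,105)), with a slight lean. I'll stand it on a clear spot to true it up, then regrip lower on the body.

Request:
drive_tool([
  [[0.3, 0, 0, 0], [0.3, 0, 0, 0], [0.3, 0, 0, 0], [0.3, 0, 0, 0], [0.3, 0, 0, 0], [0, 0, 0.4, 0], [0, 0, 0.4, 0], [0, 0, 0.4, 0], [0, 0, 0.4, 0], [0, 0, 0.2, 0], [0, 0, 0.2, 0], [0, 0, 0, 0]],
])

```text
clock: 15.18
eef_pos: [0.455, -0.1958, 0.1172]
eef_rot: [0.875, 0.484, 0.002, -0.001]
wrist_force: [-0.5, -0.1, -3.5]
width: 0.0583
grip_force: 69.4
```

Request:
drive_tool([
  [[0, 0, 0.1, 0], [0, 0, 0.1, 0], [0, 0, 0, 0]],
])

```text
clock: 15.43
eef_pos: [0.4552, -0.1963, 0.1101]
eef_rot: [0.875, 0.484, 0.002, -0.0]
wrist_force: [-0.3, 0.0, -3.1]
width: 0.0586
grip_force: 69.4
```

Request:
drive_tool([
  [[0, 0, 0.1, 0], [0, 0, 0, 0], [0, 0, 0, 0]],
])

```text
clock: 15.68
eef_pos: [0.4552, -0.1963, 0.1063]
eef_rot: [0.875, 0.484, 0.002, -0.0]
wrist_force: [-0.2, 0.3, -2.9]
width: 0.0582
grip_force: 69.4
```

Request:
drive_tool([
  [[0, 0, 0.1, 0], [0, 0, 0, 0], [0, 0, 0, 0]],
])

```text
clock: 15.93
eef_pos: [0.456, -0.1965, 0.104]
eef_rot: [0.875, 0.484, 0.003, 0.001]
wrist_force: [-3.5, 3.8, 16.5]
width: 0.0584
grip_force: 70.7
```

Request:
drive_tool([
  [[0, 0, 0.08, 0], [0, 0, 0, 0], [0, 0, 0, 0]],
])

```text
clock: 16.18
eef_pos: [0.4576, -0.197, 0.1032]
eef_rot: [0.875, 0.484, 0.005, 0.002]
wrist_force: [-5.7, 6.8, 39.9]
width: 0.058
grip_force: 72.9
```

Request:
drive_tool([
  [[0, 0, -0.1, 0], [0, 0, 0, 0]],
])

```text
clock: 16.35
eef_pos: [0.4557, -0.1965, 0.1041]
eef_rot: [0.875, 0.484, 0.003, 0.0]
wrist_force: [1.0, 0.0, 1.3]
width: 0.0581
grip_force: 69.8
```

Request:
drive_tool([
  [[0, 0, 0, 0], [0, 0, 0, 0], [0, 0, 0, 0], [0, 0, 0, 0], [0, 0, 0, 0]],
], claw=1)

```text
clock: 16.77
eef_pos: [0.4552, -0.1963, 0.103]
eef_rot: [0.875, 0.484, 0.002, -0.001]
wrist_force: [1.1, 0.6, -0.3]
width: 0.0853
grip_force: 0.0
```

```bash
python3 - <<'E'
from h import *
go(.457,-.196,.085,1.010)
f=lambda im,x,y,w,h:cv2.resize(im[y:y+h,x:x+w],(400,300),interpolation=cv2.INTER_CUBIC)
save("m6.png",np.hstack([f(get_image("top"),345,225,112,84),f(get_image("scene"),225,165,112,84)]))
E
```

```text
t 16.7667 pos [ 0.4552 -0.1963  0.103 ] ang 1.01 tilt [ 0.003  0.003 -1.   ] units [0.03 0.03 0.45] spin 0.0 F [ 1.1  0.6 -0.3] w 0.0853 g 0.0
```

View pics/m6.png

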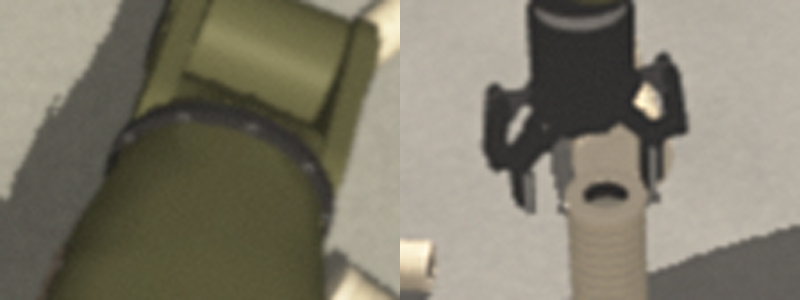

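```bash
python3 - <<'E'
from h import *
p=atz("scene",[[282.4,218.8]],.125)[0];print(p)
go(p[0],p[1],.085,1.010)
E
```

```text
[ 0.45226119 -0.18223105  0.125     ]
t 16.8667 pos [ 0.4552 -0.1963  0.103 ] ang 1.01 tilt [ 0.003  0.003 -1.   ] units [ 0.26 -0.25  0.45] spin 0.0 F [-0.2 -0.  -1. ] w 0.0854 g 0.0
```

```bash
python3 - <<'E'
from h import *
get_image("scene")
for d in trace("scene","cartridge"):
    r=d["region"];b=np.round(d["box"]);print(round(d["conf"],2),b,r.sum())
    if abs((b[0]+b[2])/2-283)<15 and b[3]>235:
        for v in range(int(b[1]),int(b[3]),4):
            x=np.nonzero(r[v])[0];print(v,x.min() if len(x) else 0,x.max() if len(x) else 0)
for p in((.4552,-.1963),(.457,-.188),(.4523,-.1822)):
    th=np.linspace(0,6.28,40)
    for z,rad in((0,.0305),(.06,.029),(.125,.0305)):
        q=proj("scene",[[p[0]+rad*np.cos(a),p[1]+rad*np.sin(a),z] for a in th]);print(p,z,"x",q[:,0].min().round(1),q[:,0].max().round(1),"y",q[:,1].min().round(1),q[:,1].max().round(1))
E
```

```text
0.92 [203. 234. 231. 245.] 394
0.56 [272. 212. 293. 263.] 1027
212 0 0
216 273 293
220 271 294
224 272 294
228 272 293
232 272 293
236 272 293
240 272 293
244 273 293
248 273 293
252 273 294
256 274 294
260 277 290
0.56 [272. 190. 301. 216.] 271
(0.4552, -0.1963) 0 x 268.1 290.2 y 246.8 261.1
(0.4552, -0.1963) 0.06 x 267.6 289.2 y 230.3 243.6
(0.4552, -0.1963) 0.125 x 265.9 289.2 y 210.6 224.3
(0.457, -0.188) 0 x 269.9 292.0 y 248.3 262.6
(0.457, -0.188) 0.06 x 269.5 291.1 y 231.7 245.2
(0.457, -0.188) 0.125 x 267.8 291.2 y 212.0 225.9
(0.4523, -0.1822) 0 x 272.6 294.7 y 248.3 262.6
(0.4523, -0.1822) 0.06 x 272.3 293.9 y 231.7 245.1
(0.4523, -0.1822) 0.125 x 270.7 294.1 y 212.0 225.9
```

Request:
drive_tool([
  [[0.1, -0.08, 0, 0], [0.1, -0.07, 0, 0], [0, 0, 0.2, 0], [0, 0, 0.2, 0], [0, 0, 0.1, 0], [0, 0, 0, 0]],
])

```text
clock: 17.47
eef_pos: [0.4539, -0.186, 0.0817]
eef_rot: [0.875, 0.484, 0.002, -0.001]
wrist_force: [-0.3, -0.2, -0.3]
width: 0.0851
grip_force: 0.0
```

Request:
drive_tool([
  [[0, 0, 0, 0], [0, 0, 0, 0], [0, 0, 0, 0], [0, 0, 0, 0]],
], claw=0.76)

```text
clock: 17.8
eef_pos: [0.4545, -0.1864, 0.0834]
eef_rot: [0.875, 0.484, 0.002, -0.0]
wrist_force: [-0.5, -0.0, 0.5]
width: 0.0649
grip_force: 0.4
```

```bash
python3 - <<'E'
from h import *
go(.4523,-.1822,.085,1.010)
get_image("scene")
for d in trace("scene","cartridge"): print(round(d["conf"],2),np.round(d["box"],1))
E
```

```text
t 17.8 pos [ 0.4545 -0.1864  0.0834] ang 1.01 tilt [ 0.004  0.003 -1.   ] units [ 0.06 -0.1  -0.04] spin 0.0 F [-0.5 -0.   0.5] w 0.0649 g 0.4
0.8 [202.6 234.3 236.9 244.9]
0.77 [270.6 213.9 294.9 262.8]
0.49 [277.9 196.6 296.5 218.5]
```

Request:
drive_tool([
  [[0, 0, 0, 0], [0, 0, 0, 0], [0, 0, 0, 0], [0, 0, 0, 0], [0, 0, 0, 0], [0, 0, 0, 0]],
], claw=0.6)

```text
clock: 18.4
eef_pos: [0.4544, -0.1862, 0.0838]
eef_rot: [0.875, 0.484, 0.002, -0.0]
wrist_force: [-4.9, 2.4, 9.4]
width: 0.0591
grip_force: 62.0
```

Request:
drive_tool([
  [[0, 0, -0.1, 0], [0, 0, -0.2, 0], [0, 0, -0.3, 0], [0, 0, -0.4, 0], [0, 0, -0.4, 0], [0, 0, -0.4, 0], [0, 0, -0.4, 0], [0, 0, -0.3, 0], [0, 0, -0.2, 0], [0, 0, -0.1, 0], [0, 0, 0, 0], [0, 0, 0, 0]],
])

```text
clock: 19.4
eef_pos: [0.4539, -0.1865, 0.1947]
eef_rot: [0.875, 0.484, 0.002, -0.001]
wrist_force: [-0.0, -0.1, -4.1]
width: 0.0588
grip_force: 65.1
```

Request:
drive_tool([
  [[0, 0, 0, 0], [0, 0, 0, 0], [0, 0, 0, 0], [0, 0, 0, 0], [0, 0, 0, 0], [0, 0, 0, 0]],
])

```text
clock: 19.9
eef_pos: [0.454, -0.1866, 0.1951]
eef_rot: [0.875, 0.484, 0.002, -0.001]
wrist_force: [-0.0, 0.2, -3.4]
width: 0.0591
grip_force: 65.1
```

```bash
python3 - <<'E'
from h import *
go(.4523,-.1822,.085,1.010);print(state()["ft_torque"])
t=get_image("top");s=get_image("scene")
f=lambda im,x,y,w,h:cv2.resize(im[y:y+h,x:x+w],(400,300),interpolation=cv2.INTER_CUBIC)
save("m7.png",np.vstack([np.hstack([f(t,345,225,112,84),f(s,235,145,112,84)]),np.hstack([cv2.resize(t,(400,300)),f(s,418,272,64,48)])]))
for d in trace("scene","cartridge"):
    r=d["region"];b=d["box"]
    if 255<(b[0]+b[2])/2<310: print(np.round(b,1),[(v,*np.nonzero(r[v])[0][[0,-1]]) for v in range(int(b[1])+3,int(b[3])-1,5)])
for z in(.0,.06,.125):
    q=proj("scene",[.4535,-.1835,z+.11]);print(q)
E
```

```text
t 19.9 pos [ 0.454  -0.1866  0.1951] ang 1.01 tilt [ 0.003  0.003 -1.   ] units [ 0.06 -0.1   2.75] spin 0.0 F [-0.   0.2 -3.4] w 0.0591 g 65.1
[-0.01582127 -0.01435661  0.03261655]
[271.1 176.  292.8 229.7] [(179, np.int64(271), np.int64(289)), (184, np.int64(269), np.int64(291)), (189, np.int64(269), np.int64(291)), (194, np.int64(270), np.int64(291)), (199, np.int64(270), np.int64(291)), (204, np.int64(270), np.int64(292)), (209, np.int64(270), np.int64(292)), (214, np.int64(271), np.int64(292)), (219, np.int64(270), np.int64(293)), (224, np.int64(271), np.int64(292))]Traceback (most recent call last):
  File "<stdin>", line 8, in <module>
IndexError: index 0 is out of bounds for axis 0 with size 0
```

View pics/m7.png

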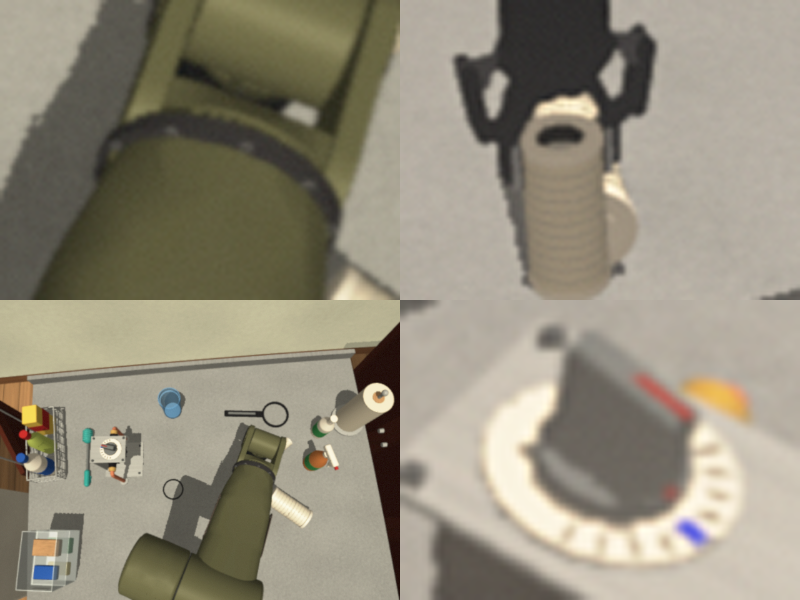

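The cartridge is held upright with the hole up (dark opening at (558,135)), about 11 cm above the worktop. The dial pointer is at the blue mark and the other things look unmoved. Handing in.

```bash
python3 -c "
from h import *
print(finish_job())"
```

```text
the job is handed in; nothing more can be done
None
```

I turned the dial to the blue bypass mark and handed the job in with the middle-sized cartridge held still, hole straight up and about 11 cm above the worktop; nothing else on it was disturbed as far as the pictures show.

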